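Rack the clean clock wheels in train order

TASK

The four clean clock wheels stand in the steel drying rack in no particular order. Move them to the wooden movement rack in train order: counting from the spring barrel, which already stands at one end, from the largest wheel to the smallest, so that the escape wheel comes next to the pallets at the other end. Set each wheel flat on its block with its arbor down in the hole, leave the barrel and the pallets standing as they are, and let go of everything.

Things in the scene. Friction and masses are not known exactly. Their poses are not given: they have to be found in the camera images.
- intermediate_wheel: First wheel of the train (intermediate wheel), the largest. Brass disc 64 mm across, 3 mm thick, 5 spokes, 70 g +-25%. Origin: centre of the disc's underside; z up the arbor. Above it: collet 15 mm wide to 7 mm, pinion 10 mm thick from 7 to 37 mm (grip here), thin pivot to 46 mm; 5 mm arbor to 24 mm below. Starts level in a hole of the drying rack (steel plate, top 42 mm up, holes 72 mm apart).
- centre_wheel: Second wheel of the train (centre wheel), second largest. Brass disc 54 mm across, 3 mm thick, 5 spokes, 55 g +-25%. Origin: centre of the disc's underside; z up the arbor. Above it: collet 15 mm wide to 7 mm, pinion 10 mm thick from 7 to 37 mm (grip here), thin pivot to 46 mm; 5 mm arbor to 24 mm below. Starts level in a hole of the drying rack (steel plate, top 42 mm up, holes 72 mm apart).
- third_wheel: Third wheel of the train, second smallest. Brass disc 44 mm across, 3 mm thick, 4 spokes, 42 g +-25%. Origin: centre of the disc's underside; z up the arbor. Above it: collet 15 mm wide to 7 mm, pinion 10 mm thick from 7 to 37 mm (grip here), thin pivot to 46 mm; 5 mm arbor to 24 mm below. Starts level in a hole of the drying rack (steel plate, top 42 mm up, holes 72 mm apart).
- escape_wheel: Escape wheel, last of the train, the smallest, saw-toothed. Brass disc 34 mm across, 3 mm thick, 4 spokes, 30 g +-25%. Origin: centre of the disc's underside; z up the arbor. Above it: collet 15 mm wide to 7 mm, pinion 10 mm thick from 7 to 37 mm (grip here), thin pivot to 46 mm; 5 mm arbor to 24 mm below. Starts level in a hole of the drying rack (steel plate, top 42 mm up, holes 72 mm apart).
- place_a: Block of the wooden rack, first of the four middle blocks from one end; all four look alike. 66 x 70 mm, top 36 mm above the bench, upright hole 18 mm wide, 28 mm deep. Origin: centre of the hole's mouth at the block's top; z up, y along the row. A seated wheel has its origin level with this one, within 7 mm sideways.
- place_b: Block of the wooden rack, 72 mm from place_a and place_c; all four look alike. 66 x 70 mm, top 36 mm above the bench, upright hole 18 mm wide, 28 mm deep. Origin: centre of the hole's mouth at the block's top; z up, y along the row. A seated wheel has its origin level with this one, within 7 mm sideways.
- place_c: Block of the wooden rack, 72 mm from place_b and place_d; all four look alike. 66 x 70 mm, top 36 mm above the bench, upright hole 18 mm wide, 28 mm deep. Origin: centre of the hole's mouth at the block's top; z up, y along the row. A seated wheel has its origin level with this one, within 7 mm sideways.
- place_d: Block of the wooden rack, last of the four middle blocks; all four look alike. 66 x 70 mm, top 36 mm above the bench, upright hole 18 mm wide, 28 mm deep. Origin: centre of the hole's mouth at the block's top; z up, y along the row. A seated wheel has its origin level with this one, within 7 mm sideways.
- barrel: Spring barrel: closed brass drum 55 mm across, 32 mm high, 64 mm toothed rim at its foot, square steel arbor end to 52 mm. Origin: centre of its underside, level with the top of the end block it stands on, 72 mm from the centre of the nearest place: place_a in some starts, place_d in others; the pallets are at the other end. Loose.
- pallets: Pallets: flat dark steel anchor, 57 mm across its arms, 7 mm thick, lying level, thin upright arbor to 43 mm. Origin: on the arbor at the anchor's underside, level with the top of the end block it stands on, 72 mm from the centre of the nearest place: place_a in some starts, place_d in others; the barrel is at the other end. Loose.
Things that resemble listed ones, but are neither listed nor needed, are in the scene too. What is shaped like the escape_wheel but black or purple is not meant.

How it is judged (in metres and radians):
At the end, for the whole second after the job is handed in: From barrel to pallets the four places hold the wheels from largest to smallest, each within 12 mm of the hole's centre, disc within 4 mm of the block's top, level to 0.12 rad, released, at rest; barrel and pallets moved under 12 mm, upright to 0.2 rad (((horizontal distance between barrel and place_a below 0.12 m and horizontal distance between intermediate_wheel and place_a below 0.012 m and z of intermediate_wheel in the frame of place_a between -0.004 and 0.004 m and horizontal distance between centre_wheel and place_b below 0.012 m and z of centre_wheel in the frame of place_b between -0.004 and 0.004 m and horizontal distance between third_wheel and place_c below 0.012 m and z of third_wheel in the frame of place_c between -0.004 and 0.004 m and horizontal distance between escape_wheel and place_d below 0.012 m and z of escape_wheel in the frame of place_d between -0.004 and 0.004 m) or (horizontal distance between barrel and place_d below 0.12 m and horizontal distance between intermediate_wheel and place_d below 0.012 m and z of intermediate_wheel in the frame of place_d between -0.004 and 0.004 m and horizontal distance between centre_wheel and place_c below 0.012 m and z of centre_wheel in the frame of place_c between -0.004 and 0.004 m and horizontal distance between third_wheel and place_b below 0.012 m and z of third_wheel in the frame of place_b between -0.004 and 0.004 m and horizontal distance between escape_wheel and place_a below 0.012 m and z of escape_wheel in the frame of place_a between -0.004 and 0.004 m)) and angle between each of intermediate_wheel, centre_wheel, third_wheel, escape_wheel's own z axis and vertical below 0.12 rad and linear speed of each of intermediate_wheel, centre_wheel, third_wheel, escape_wheel below 0.02 m/s and distance of each of barrel, pallets from where it was at the start of the episode below 0.012 m and angle between each of barrel, pallets's own z axis and vertical below 0.2 rad); the robot touches nothing.
It fails at once if the barrel or the pallets are knocked or taken out of their blocks (moved more than 20 mm) (distance of any of barrel, pallets from where it was at the start of the episode above 0.02 m).
It also fails if it takes over 83 s, if anything falls off the work surface, if the arm or the gripper's body presses on something with over 40 N, if the wrist force passes 120 N, or if a joint passes its speed limit or range.

ROBOT

A 6-joint arm with a two-finger parallel gripper is mounted at the origin on the work surface. World frame = base frame: x ahead of the robot, y to its left, z up, the work surface at z = 0. Lengths are in m, angles in degrees, forces in N, time in s.
With the tool pointing down it reaches from about 0.3 to 0.75 m from the base axis. Payload 8.5 kg.
Tool frame: the origin (TCP) lies at the very end of the fingers, on their centre line; the grasp point (between the pads) lies 19 mm behind it (env.hold_point_z is the distance from the TCP to the grasp point, in m); z points along the fingers, y is the line along which they close (so a half turn about z gives the same grasp; the last joint's range is limited). The gripper opens to 85 mm and grips with 20 to 120 N. Pads are 22 mm wide; open, the fingers measure 114 mm over their backs; the gripper's body (76 mm by 85 mm) begins 54 mm behind the grasp point. The pads swing forward as they close: fully open they stand 13 mm farther back than shut.
Start: joints at [52.752, 21.807, 74.336, -0, 83.858, -12.336], TCP at [0.232, 0.499, 0.231] pointing down, gripper open.
Joint ranges: [-178.18, 178.18], [-50.72, 133.34], [12.68, 142.11], [-81.47, 261.47], [9.98, 163.14], [-165.26, 165.26]. Speed limits (degrees/s): [136.94, 136.94, 180, 180, 180, 180].

INTERFACE

Orientations are given as a 3x3 rotation matrix whose columns are the frame's x, y, z axes.
In Python, from rig import env, optics gives the robot as it stands.
- The arm moves only by the shell command python3 -m jog 'ROWS' [OPENING] [FORCE]. ROWS is JSON, a list of rows, each an object with "linear": the shift along the tool's x, y, z in units of 40 mm (1.0 is 40 mm), a list of three; "roll": the turn about the tool's z in units of 5 degrees (1.0 is 5 degrees). A call has 1 to 12 rows; each row shifts and turns the commanded pose from where the row before left it, along the tool's axes as they then stand; what a row does not reach is not made up. A row lasts 1/12 s, in which the tool goes at most 41.7 mm and 7.16 degrees, less where a joint would pass 70% of its speed; a pose out of reach is approached as far as the arm can. A call is refused whole if a number of a shift passes 1 or a number of a turn 1, either way. A call with a gripper value outside its range is refused whole. OPENING is the opening, from -1 (shut) to 1 (fully open), set as the call begins (- or left out, the last holds). The fingers move at their own pace and stop on an object; FORCE is the grip in N (left out, the last holds). Time passes only in rows, so rows that do not move let the fingers close. It gives the time, the measured TCP pose, the force, the opening and the grip force at its end, in the units of the state.
- env.observe(): the state, without advancing time (a new reading comes with each control period).
- optics.get_image(name): name is "scene" or "top" or "wrist"; returns the picture (384x512x3 uint8, red, green, blue); there is no depth.
- optics.calibration(name): a dict with "fov_y" (degrees; the focal length in pixels is half the picture's height over the tangent of half this angle, whatever the lens; pixels are square), "cx", "cy" (the principal point, pixels), "T" (4x4, takes a point from camera to world coordinates). Camera axes: x right, y down, z forward; pixel columns grow to the right and rows downward; lengths in m; the calibration is good to about 2 mm. A picture is of the moment at which its call begins: read the wrist's pose just before it. calibration takes no time and is no camera call; for the wrist camera it gives the pose at the moment of the call.
- env.close_job(): hands the job in; it is judged then, once.
The state is a dict: "time_s": time; "q": joint angles; "qvel": joint speeds; "joint_efforts": joint torques, N m; "position": TCP position; "tool_rot": TCP orientation; "ft_force": force on the tool from outside, world axes, zero at the start; "wrist_torque": the same for the moment, N m; "grip_width": finger opening in m; "gripper_force": force on a finger pad.
Only numpy, scipy, OpenCV 4.12 (cv2) and the standard library are available. Lean on these libraries where they do the work, as an engineer would, in place of code of your own. Each camera call takes 0.05 s, during which the arm holds its last target. There are 200 camera calls.

## Working session

There is one attempt and no reset: what is moved stays moved. The work goes in short steps, Python scripts to look and compute and a shell command to move; the robot and the scene stay as the last step left them, time stands still between calls to the robot, and variables do not carry over. Pictures are saved under pics/ and viewed, at most 17 in all, crops included, and the job is handed in when it is done.

```bash
mkdir -p pics; ls; cat > h.py <<'E'
import numpy as np,cv2
from rig import env,optics
def snap(n,f):
    c=optics.calibration(n); im=optics.get_image(n)
    cv2.imwrite(f'pics/{f}.png',im[:,:,::-1]); np.save(f'pics/{f}.npy',c,allow_pickle=True); return im,c
def K(c):
    f=192/np.tan(np.radians(c['fov_y'])/2); return f
def ray(c,u,v):
    T=np.array(c['T']); d=T[:3,:3]@np.array([(u-c['cx'])/K(c),(v-c['cy'])/K(c),1]); return T[:3,3],d
def onz(c,u,v,z):
    o,d=ray(c,u,v); return o+d*(z-o[2])/d[2]
def proj(c,p):
    T=np.array(c['T']); q=T[:3,:3].T@(np.array(p)-T[:3,3]); return q[0]/q[2]*K(c)+c['cx'],q[1]/q[2]*K(c)+c['cy']
def tri(rs):
    A=0;b=0
    for o,d in rs:
        d=d/np.linalg.norm(d);P=np.eye(3)-np.outer(d,d);A=A+P;b=b+P@o
    return np.linalg.solve(A,b)
E
python3 - <<'E'
from h import *
ims=[snap(n,n+'0')[0] for n in('top','scene')]
w=snap('wrist','wrist0')[0]
for n in('top','scene','wrist'):
    c=optics.calibration(n);print(n,c['fov_y'],c['cx'],c['cy'],np.round(c['T'],3).tolist(), [k for k in c])
print(env.observe(),env.hold_point_z)
E
```

```text
pics
top 56.9552897609925 256.2788133348583 194.98883816238393 [[-0.021, -0.993, 0.114, 0.533], [-0.999, 0.025, 0.028, 0.013], [-0.031, -0.114, -0.993, 0.795], [0.0, 0.0, 0.0, 1.0]] ['fov_y', 'cx', 'cy', 'T']
scene 46.751874506498936 257.73481035553516 196.4095293033608 [[0.901, 0.294, -0.318, 0.866], [0.433, -0.589, 0.682, -0.506], [0.014, -0.753, -0.658, 0.581], [0.0, 0.0, 0.0, 1.0]] ['fov_y', 'cx', 'cy', 'T']
wrist 60.837959597984 254.33641961503744 194.9068597841335 [[0.421, 0.87, 0.256, 0.166], [0.907, -0.404, -0.119, 0.528], [-0.0, 0.282, -0.959, 0.373], [0.0, 0.0, 0.0, 1.0]] ['fov_y', 'cx', 'cy', 'T']
{'time_s': 0.15, 'q': array([ 5.27539073e+01,  2.18332123e+01,  7.43722699e+01,  1.08091527e-03,
        8.38590916e+01, -1.23363862e+01]), 'qvel': array([ 0.11762156, -0.01100709, -0.24866173,  0.03042786,  0.05742164,
       -0.03405332]), 'joint_efforts': array([ 2.22658382e-03, -4.48627174e+01, -2.31343728e+01, -2.16276458e-04,
        3.82335580e-03,  9.70473451e-06]), 'position': array([0.23151794, 0.49865058, 0.23085817]), 'tool_rot': array([[-9.06971729e-01,  4.21190928e-01, -6.97052455e-04],
       [ 4.21191425e-01,  9.06971333e-01, -8.85808783e-04],
       [ 2.59111971e-04, -1.09699604e-03, -9.99999365e-01]]), 'ft_force': array([ 0.46221033, -0.41293357,  0.08279108]), 'wrist_torque': array([ 0.03604431, -0.02678383, -0.00251234]), 'gripper_force': 0.0, 'grip_width': 0.08560657766162369} 0.0187
```

View pics/top0.png

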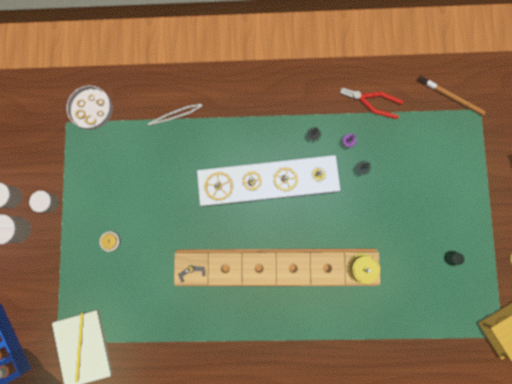

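View pics/scene0.png

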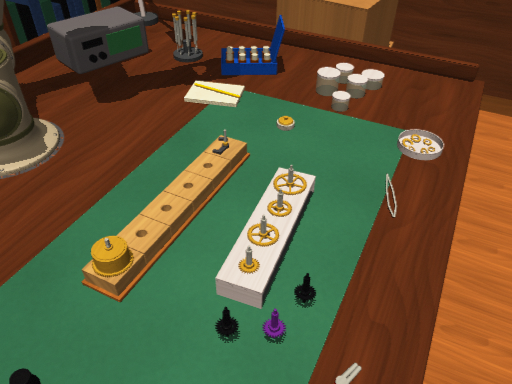

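The top view shows the drying rack's wheels at about (218,186) largest, (252,181) third, (286,179) centre and (318,174) escape. The holes are at (225,268), (259,268), (293,268) and (327,268), with pallets at the left and the barrel at the right (365,269). The scene view agrees, with sizes in the same order. The decoys are black and purple and stand off the rack.

```bash
python3 - <<'E'
from h import *
im=cv2.imread('pics/top0.png');c=np.load('pics/top0.npy',allow_pickle=True).item()
s=cv2.imread('pics/scene0.png');cs=np.load('pics/scene0.npy',allow_pickle=True).item()
def comps(im,m,x0,x1,y0,y1,amin):
    k=np.zeros(m.shape,np.uint8);k[y0:y1,x0:x1]=m[y0:y1,x0:x1]
    r=[]
    for q in cv2.findContours(k,cv2.RETR_EXTERNAL,cv2.CHAIN_APPROX_NONE)[0]:
        if cv2.contourArea(q)>amin and len(q)>=5: e=cv2.fitEllipse(q); r.append([round(v,1) for v in (*e[0],*e[1])])
    return r
def masks(im):
    h=cv2.cvtColor(im,cv2.COLOR_BGR2HSV)
    return ((h[...,0]<35)&(h[...,1]>90)&(h[...,2]>90)).astype(np.uint8),(h[...,2]<140).astype(np.uint8)
b,d=masks(im);W=comps(im,b,195,342,155,206,60);H=comps(im,d,212,340,258,280,15)
b2,d2=masks(s);W2=comps(s,b2,225,315,165,275,60);H2=comps(s,d2,125,225,155,245,20)
for n,l in(('W',W),('H',H),('W2',W2),('H2',H2)): print(n,l)
W.sort();W2.sort(key=lambda e:e[1]);H.sort();H2.sort(key=lambda e:e[1])
for A,B,z in((W,W2,.045),(H,H2,.036)):
    for a in A: print(np.round(onz(c,a[0],a[1],z),4),round(a[3]/K(c)*.75,4))
    for a,q in zip(A,B): print('tri',np.round(tri([ray(c,*a[:2]),ray(cs,*q[:2])]),4))
crop=np.vstack([cv2.resize(im[150:295,165:390],(800,516),interpolation=cv2.INTER_CUBIC)])
cv2.imwrite('pics/crop.png',crop)
E
```

```text
W []
H []
W2 [[248.5, 265.3, 14.0, 19.9], [262.6, 234.8, 21.1, 31.7], [278.8, 208.3, 15.2, 23.3], [290.1, 183.8, 19.2, 32.8], [230.3, 171.2, 7.0, 20.3]]
H2 [[140.5, 232.9, 5.5, 9.6], [205.5, 223.6, 42.1, 75.0], [186.5, 213.3, 8.3, 145.2], [149.2, 178.7, 52.4, 91.2]]
```

View pics/crop.png

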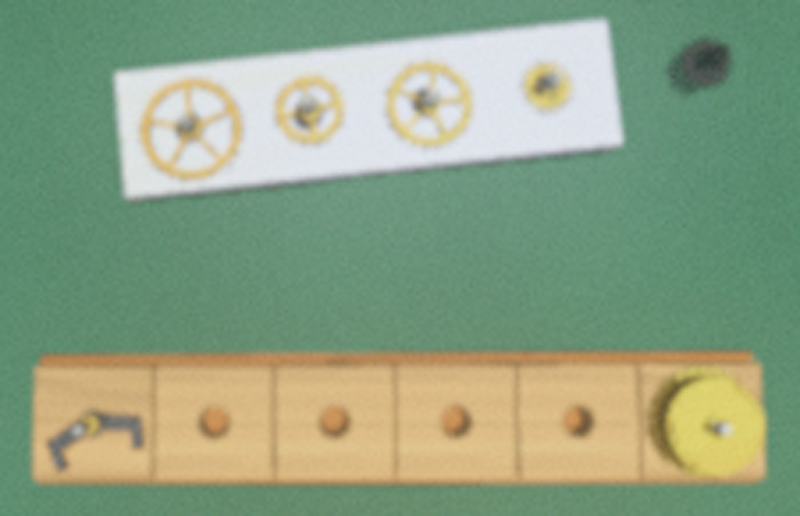

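View pics/wrist0.png

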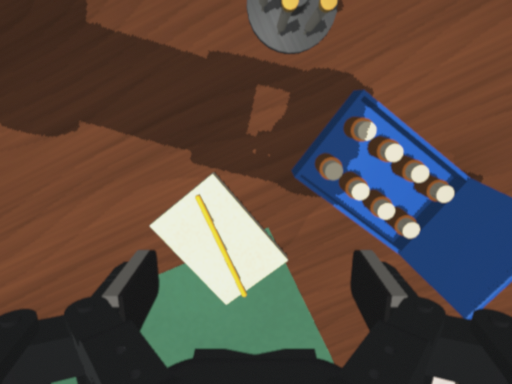

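The crop shows wheels at crop pixels (191,129), (310,109), (429,104) and (547,86), and holes at (215,421), (335,421), (456,421) and (578,421). The initial wrist view shows only the corner with the paper and the blue box.

```bash
python3 - <<'E'
from h import *
c=np.load('pics/top0.npy',allow_pickle=True).item()
for z,l in((.045,[(191,129),(310,109),(429,104),(547,86)]),(.036,[(215,421),(335,421),(456,421),(578,421)])):
    for u,v in l: print(np.round(onz(c,165+u/3.556,150+v/3.556,z),3))
E
python3 -m jog '[{"linear":[0,0,0],"roll":1},{"linear":[0,0,0],"roll":1},{"linear":[0,0,0],"roll":1},{"linear":[0,0,0],"roll":1},{"linear":[0,0,0],"roll":1},{"linear":[0,0,0],"roll":1},{"linear":[0,0,0],"roll":1},{"linear":[0,0,0],"roll":1},{"linear":[0,0,0],"roll":1},{"linear":[0,0,0],"roll":1},{"linear":[0,0,0],"roll":1},{"linear":[0,0,0],"roll":1}]'
```

```text
[0.64  0.114 0.045]
[0.65  0.042 0.045]
[ 0.652 -0.03   0.045]
[ 0.661 -0.101  0.045]
[0.466 0.103 0.036]
[0.464 0.031 0.036]
[ 0.463 -0.04   0.036]
[ 0.462 -0.112  0.036]
time_s: 1.15
position: [0.2316, 0.4987, 0.2311]
tool_rot: [[-0.084, 0.996, -0.0], [0.996, 0.084, -0.0], [-0.0, -0.0, -1.0]]
ft_force: [-1.2, -0.6, -0.5]
grip_width: 0.0852
gripper_force: 0.0
```

```bash
python3 -m jog '[{"linear":[0,0,0],"roll":0.96},{"linear":[-0.75,0.6,0],"roll":0},{"linear":[-0.75,0.6,0],"roll":0},{"linear":[-0.75,0.6,0],"roll":0},{"linear":[-0.75,0.6,0],"roll":0},{"linear":[-0.75,0.6,0],"roll":0},{"linear":[-0.75,0.6,0],"roll":0},{"linear":[-0.75,0.6,0],"roll":0},{"linear":[-0.75,0.6,0],"roll":0},{"linear":[-0.75,0.6,0],"roll":0},{"linear":[-0.75,0.6,0],"roll":0},{"linear":[-0.75,0.6,0],"roll":0}]' -0.1
```

```text
time_s: 2.15
position: [0.4981, 0.1684, 0.2312]
tool_rot: [[-0.005, 1.0, -0.0], [1.0, 0.005, 0.0], [0.0, -0.0, -1.0]]
ft_force: [0.9, 1.4, 0.2]
grip_width: 0.0383
gripper_force: 0.0
```

```bash
S='from h import *
import sys
env.observe(); snap("wrist",sys.argv[1]); print(env.observe()["time_s"])'; echo "$S" > s.py
python3 -m jog '[{"linear":[-0.75,0.5,0],"roll":0},{"linear":[-0.75,0.5,0],"roll":0},{"linear":[-0.75,0.5,0],"roll":0},{"linear":[0,0,0],"roll":0},{"linear":[0,0,0],"roll":0}]'; python3 s.py w1
python3 -m jog '[{"linear":[-0.9,0,0],"roll":0},{"linear":[-0.9,0,0],"roll":0},{"linear":[-0.7,0,0],"roll":0},{"linear":[0,0,0],"roll":0},{"linear":[0,0,0],"roll":0}]'; python3 s.py w2
python3 -m jog '[{"linear":[-0.9,0,0],"roll":0},{"linear":[-0.9,0,0],"roll":0},{"linear":[-0.7,0,0],"roll":0},{"linear":[0,0,0],"roll":0},{"linear":[0,0,0],"roll":0}]'; python3 s.py w3
python3 -c "
import cv2,numpy as np
a=[cv2.imread(f'pics/w{i}.png') for i in(1,2,3)]
cv2.imwrite('pics/w123.png',cv2.resize(np.vstack([x[:280] for x in a[:2]]),(548,600)))"
```

```text
time_s: 2.57
position: [0.5583, 0.079, 0.2306]
tool_rot: [[-0.002, 1.0, -0.001], [1.0, 0.002, 0.0], [0.0, -0.001, -1.0]]
ft_force: [0.9, 1.3, 0.2]
grip_width: 0.0383
gripper_force: 0.0
2.6167
time_s: 3.03
position: [0.5578, -0.0193, 0.2314]
tool_rot: [[-0.004, 1.0, -0.0], [1.0, 0.004, 0.0], [0.0, -0.0, -1.0]]
ft_force: [-0.3, 0.8, 0.1]
grip_width: 0.0386
gripper_force: 0.0
3.0833
time_s: 3.5
position: [0.5588, -0.1188, 0.2312]
tool_rot: [[-0.005, 1.0, -0.0], [1.0, 0.005, 0.001], [0.001, -0.0, -1.0]]
ft_force: [-0.4, 0.9, -0.0]
grip_width: 0.0386
gripper_force: 0.0
3.55
```

View pics/w1.png

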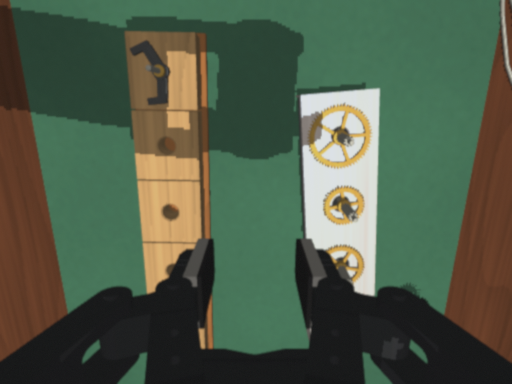

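View pics/w3.png

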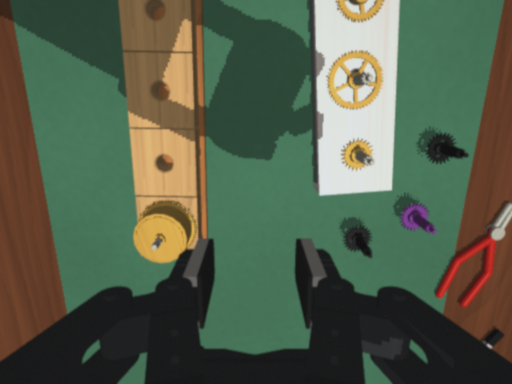

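w1 shows the intermediate wheel at (341,136), third at (344,205) and part of the centre wheel at (343,265), with holes at (167,145), (171,211) and (172,270). w3 shows the centre wheel at (355,80) and escape at (358,154), with holes at (155,9), (160,90) and (165,161) and the barrel at (160,240).

```bash
cat > m.py <<'E'
from h import *
def load(f): return cv2.imread(f'pics/{f}.png'),np.load(f'pics/{f}.npy',allow_pickle=True).item()
def comp(m,p,r):   # ellipse of hull of mask pixels near p
    k=np.zeros(m.shape,np.uint8);cv2.circle(k,tuple(int(round(x)) for x in p),int(r),1,-1);k&=m.astype(np.uint8)
    if k.sum()<25: return None
    n,l,s,ce=cv2.connectedComponentsWithStats(cv2.morphologyEx(k,cv2.MORPH_CLOSE,np.ones((3,3),np.uint8)))
    i=1+np.argmax(s[1:,4]); q=cv2.convexHull(np.argwhere(l==i)[:,::-1].astype(np.int32))
    e=cv2.fitEllipse(q) if len(q)>=5 else None
    return e
def wheel(im,c,P,R):
    h=cv2.cvtColor(im,cv2.COLOR_BGR2HSV); m=(h[...,0]>12)&(h[...,0]<32)&(h[...,1]>110)&(h[...,2]>60)
    u,v=proj(c,P); 
    if not(15<u<497 and 5<v<262): return None
    return comp(m,(u,v),(R+.008)/(c['T'][2][3]-.045)*K(c))
def hole(im,c,P):
    u,v=map(int,proj(c,P)); r=12
    if not(r<u<512-r and 14<v<262): return None
    p=cv2.cvtColor(im,cv2.COLOR_BGR2GRAY)[max(v-r-6,0):v+r+6,u-r-6:u+r+6]
    t,b=cv2.threshold(cv2.GaussianBlur(p,(3,3),0),0,1,cv2.THRESH_BINARY_INV+cv2.THRESH_OTSU)
    m=np.zeros(im.shape[:2],np.uint8);m[max(v-r-6,0):v+r+6,u-r-6:u+r+6]=b
    return comp(m,(u,v),r)
E
python3 - <<'E'
from m import *
V=[load(f'w{i}') for i in(1,2,3)]
names=['inter','third','centre','escape'];R=[.032,.022,.027,.017]
Wp=[(.64,.114,.045),(.65,.042,.045),(.652,-.03,.045),(.661,-.101,.045)]
Hp=[(.466,.103,.036),(.464,.031,.036),(.463,-.04,.036),(.462,-.112,.036)]
for n,P,r in list(zip(names,Wp,R))+[('hole',P,0) for P in Hp]:
    rs=[]
    for i,(im,c) in enumerate(V):
        e=hole(im,c,P) if n=='hole' else wheel(im,c,P,r)
        if e is None: continue
        rs.append(ray(c,*e[0]));print(n,i+1,np.round(e[0]+e[1],1),np.round(onz(c,*e[0],P[2])[:2],4),'diam',round(e[1][1]/K(c)*(c['T'][2][3]-.045),4))
    if len(rs)>1: print('   tri',np.round(tri(rs),4))
E
```

```text
inter 1 [339.3 135.9  58.5  63.3] [0.6423 0.1151] diam 0.0636
inter 2 [347.6  27.1  66.1  74.5] [0.6421 0.1149] diam 0.075
   tri [0.6423 0.115  0.0445]
third 1 [343.3 205.   35.4  39.8] [0.652 0.043] diam 0.0399
third 2 [351.5 109.1  40.4  43.9] [0.652  0.0427] diam 0.0442
   tri [0.6522 0.0427 0.0442]
centre 2 [346.8 180.7  45.8  50.8] [ 0.6535 -0.029 ] diam 0.0511
centre 3 [354.8  79.4  51.9  58.1] [ 0.6535 -0.0294] diam 0.0584
   tri [ 0.6538 -0.0293  0.0439]
escape 2 [349.3 243.8  22.3  25.6] [ 0.6623 -0.1001] diam 0.0257
escape 3 [356.9 154.   25.4  28. ] [ 0.6622 -0.1005] diam 0.0281
   tri [ 0.6626 -0.1007  0.0437]
hole 1 [165.  145.8  23.   23.6] [0.4659 0.1035] diam 0.0237
hole 2 [158.   42.   23.5  23.5] [0.4659 0.1031] diam 0.0236
   tri [0.4655 0.1033 0.0344]
hole 1 [169.9 211.9  15.1  17.6] [0.4659 0.0315] diam 0.0176
hole 2 [161.  119.   23.4  23.5] [0.4633 0.0319] diam 0.0237
   tri [0.4651 0.032  0.0379]
hole 2 [167.4 188.4  15.6  18.3] [ 0.4647 -0.0406] diam 0.0184
hole 3 [156.8  90.1  22.8  23.7] [ 0.4622 -0.0398] diam 0.0238
   tri [ 0.4644 -0.0399  0.0391]
hole 2 [171.8 249.7  13.9  17.7] [ 0.4646 -0.1125] diam 0.0178
hole 3 [163.4 162.9  16.1  18.4] [ 0.4634 -0.1125] diam 0.0185
   tri [ 0.4642 -0.1123  0.0367]
```

View pics/w2.png

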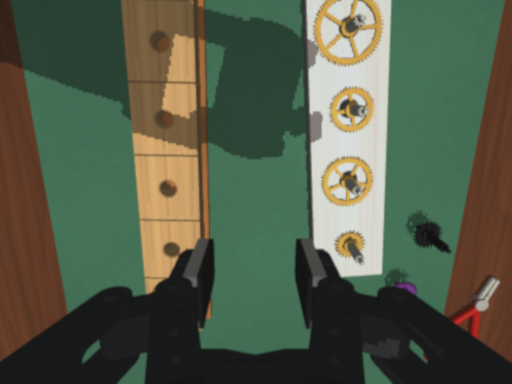

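Wheel discs sit at about z = 0.044 m and hole mouths at about 0.036 m, matching the text. I'll start with the escape wheel.

```bash
python3 -m jog '[{"linear":[0.11,0.65,0.5],"roll":0},{"linear":[0.11,0.65,0.5],"roll":0},{"linear":[0.11,0.65,0.5],"roll":0},{"linear":[0.11,0.65,0.5],"roll":0},{"linear":[0,0,0],"roll":0},{"linear":[0,0,0],"roll":0}]' -0.1 40; python3 s.py w4
```

```text
time_s: 4.05
position: [0.6628, -0.0986, 0.1496]
tool_rot: [[-0.008, 1.0, -0.003], [1.0, 0.008, 0.001], [0.001, -0.003, -1.0]]
ft_force: [-1.3, -0.1, 0.5]
grip_width: 0.0384
gripper_force: 0.0
4.1
```

View pics/w4.png

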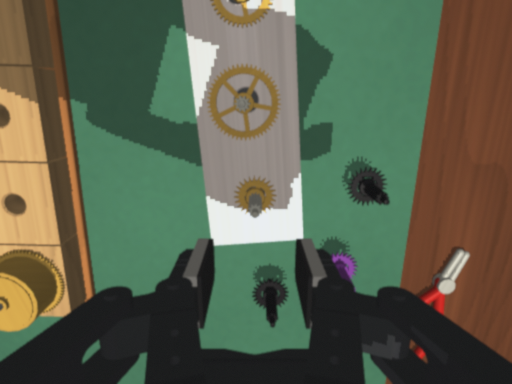

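The escape wheel at (255,195) is centred between the fingers (u about 254). Next I descend, grip and lift.

```bash
python3 -m jog '[{"linear":[-0.04,0,0.6],"roll":0},{"linear":[0,0,0.8],"roll":0},{"linear":[0,0,0.7],"roll":0},{"linear":[0,0,0.36],"roll":0},{"linear":[0,0,0],"roll":0}]' ; python3 -m jog '[{"linear":[0,0,0],"roll":0},{"linear":[0,0,0],"roll":0},{"linear":[0,0,0],"roll":0},{"linear":[0,0,0],"roll":0},{"linear":[0,0,0],"roll":0},{"linear":[0,0,0],"roll":0}]' -1 40
```

```text
time_s: 4.52
position: [0.6609, -0.102, 0.0513]
tool_rot: [[-0.005, 1.0, -0.004], [1.0, 0.005, 0.001], [0.001, -0.004, -1.0]]
ft_force: [0.6, -0.5, -0.1]
grip_width: 0.0386
gripper_force: 0.0
time_s: 5.02
position: [0.6636, -0.1031, 0.0556]
tool_rot: [[-0.005, 1.0, 0.004], [1.0, 0.005, -0.001], [-0.001, 0.004, -1.0]]
ft_force: [-0.9, 0.2, 7.9]
grip_width: 0.0085
gripper_force: 39.3
```

```bash
python3 -m jog '[{"linear":[0,0,-0.4],"roll":0},{"linear":[0,0,-0.8],"roll":0},{"linear":[0,0,-0.8],"roll":0},{"linear":[0,0,-0.5],"roll":0},{"linear":[0,0,0],"roll":0},{"linear":[0,0,0],"roll":0}]' ; python3 s.py w5
```

```text
time_s: 5.52
position: [0.6631, -0.1031, 0.155]
tool_rot: [[-0.005, 1.0, 0.004], [1.0, 0.005, -0.001], [-0.001, 0.004, -1.0]]
ft_force: [-0.6, 0.2, -0.5]
grip_width: 0.0083
gripper_force: 39.1
5.5667
```

View pics/w5.png

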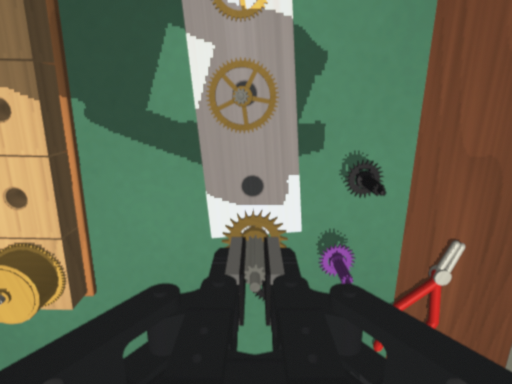

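The escape wheel is held at (254,235) and its rack hole at (252,186) is empty. I move it to the hole by the pallets.

```bash
python3 -m jog '[{"linear":[0.64,-0.62,0],"roll":0},{"linear":[0.64,-0.62,0],"roll":0},{"linear":[0.64,-0.62,0],"roll":0},{"linear":[0.64,-0.62,0],"roll":0},{"linear":[0.64,-0.62,0],"roll":0},{"linear":[0.64,-0.62,0],"roll":0},{"linear":[0.64,-0.62,0],"roll":0},{"linear":[0.61,-0.56,0],"roll":0},{"linear":[0,0,0.5],"roll":0},{"linear":[0,0,0.6],"roll":0},{"linear":[0,0,0],"roll":0},{"linear":[0,0,0],"roll":0}]'; python3 s.py w6
```

```text
time_s: 6.57
position: [0.4649, 0.0996, 0.1081]
tool_rot: [[-0.005, 1.0, -0.004], [1.0, 0.005, 0.0], [0.0, -0.004, -1.0]]
ft_force: [-0.2, -0.1, 0.3]
grip_width: 0.0085
gripper_force: 39.2
6.6167
```

View pics/w6.png

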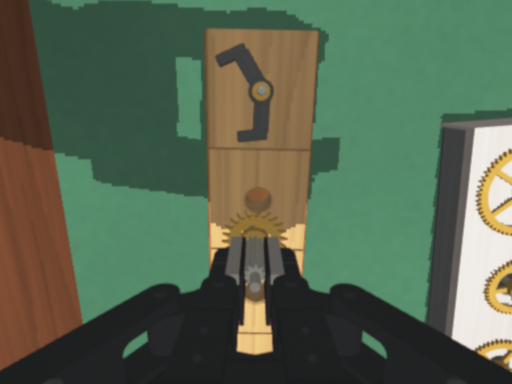

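The hole shows at (258,199) just ahead of the held disc at (255,235), and the pallets are at (261,90). I check the offset numerically.

```bash
python3 - <<'E'
from m import *
im,c=load('w6');print(np.round(onz(c,258,199,.036),4))
e=hole(im,c,(.4658,.1033,.036));print(e, np.round(onz(c,*e[0],.036),4))
p=env.observe()['position'];print(p)
for dy in(0,.003): print(dy,proj(c,p+[0,dy,-.0105]),proj(c,p+[.017,dy,-.0105]),proj(c,p+[0,dy+.017,-.0105]))
E
```

```text
[0.467  0.1048 0.036 ]
((256.04150390625, 200.9621124267578), (23.330245971679688, 23.561792373657227), 137.33541870117188) [0.4657 0.1033 0.036 ]
[0.4657315  0.09943477 0.10898227]
0 (np.float64(256.21262103058154), np.float64(245.17608606612868)) (np.float64(289.6966067247508), np.float64(245.38950985980298)) (np.float64(256.4508064425291), np.float64(213.59519238801428))
0.003 (np.float64(256.25364987195763), np.float64(239.7360909520703)) (np.float64(289.9090432030715), np.float64(239.94953388158132)) (np.float64(256.4943161072871), np.float64(207.82626604841494))
```

```bash
python3 -m jog '[{"linear":[0.05,0.01,0.4],"roll":0},{"linear":[0,0,0.5],"roll":0},{"linear":[0,0,0.4],"roll":0},{"linear":[0,0,0.1],"roll":0},{"linear":[0,0,0],"roll":0},{"linear":[0,0,0],"roll":0}]'; python3 -m jog '[{"linear":[0,0,0.05],"roll":0},{"linear":[0,0,0],"roll":0},{"linear":[0,0,0],"roll":0}]'
```

```text
time_s: 7.12
position: [0.4668, 0.1014, 0.0539]
tool_rot: [[-0.005, 1.0, 0.001], [1.0, 0.005, -0.0], [-0.0, 0.001, -1.0]]
ft_force: [-0.6, -0.3, -0.3]
grip_width: 0.0087
gripper_force: 39.2
time_s: 7.37
position: [0.4664, 0.1015, 0.0515]
tool_rot: [[-0.005, 1.0, 0.001], [1.0, 0.005, -0.0], [-0.0, 0.001, -1.0]]
ft_force: [-0.1, -0.1, 0.7]
grip_width: 0.0078
gripper_force: 39.2
```

```bash
python3 -m jog '[{"linear":[0,0,0.03],"roll":0},{"linear":[0,0,0],"roll":0},{"linear":[0,0,0],"roll":0}]'; python3 -m jog '[{"linear":[0,0,0.03],"roll":0},{"linear":[0,0,0],"roll":0},{"linear":[0,0,0],"roll":0}]'
```

```text
time_s: 7.62
position: [0.466, 0.1016, 0.0498]
tool_rot: [[-0.005, 1.0, 0.0], [1.0, 0.005, -0.0], [-0.0, 0.0, -1.0]]
ft_force: [0.1, -0.4, 0.0]
grip_width: 0.0083
gripper_force: 39.2
time_s: 7.87
position: [0.4661, 0.1016, 0.0495]
tool_rot: [[-0.005, 1.0, 0.001], [1.0, 0.005, -0.0], [-0.0, 0.001, -1.0]]
ft_force: [-3.8, -0.3, 14.2]
grip_width: 0.0084
gripper_force: 40.7
```

```bash
python3 -m jog '[{"linear":[0,0,-0.02],"roll":0},{"linear":[0,0,0],"roll":0},{"linear":[0,0,0],"roll":0},{"linear":[0,0,0],"roll":0},{"linear":[0,0,-0.4],"roll":0},{"linear":[0,0,-0.8],"roll":0},{"linear":[0,0,-0.9],"roll":0},{"linear":[0,0,0],"roll":0}]' -0.1; python3 -m jog '[{"linear":[-0.25,0.77,0],"roll":0},{"linear":[-0.25,0.77,0],"roll":0},{"linear":[-0.25,0.77,0],"roll":0},{"linear":[-0.25,0.77,0],"roll":0},{"linear":[-0.25,0.77,0],"roll":0},{"linear":[-0.25,0.77,0],"roll":0},{"linear":[0,0,0],"roll":0},{"linear":[0,0,0],"roll":0}]';python3 s.py w7; python3 - <<'E'
from m import *
im,c=load('w7');e=wheel(im,c,(.652,.0427,.045),.022);print(e,np.round(onz(c,*e[0],.045),4) if e else 0)
e=wheel(im,c,(.466,.1033,.039),.017);print(e,np.round(onz(c,*e[0],.039),4) if e else 0)
E
```

```text
time_s: 8.53
position: [0.4686, 0.1016, 0.1386]
tool_rot: [[-0.005, 1.0, 0.01], [1.0, 0.005, -0.0], [-0.0, 0.01, -1.0]]
ft_force: [1.9, -0.8, 0.5]
grip_width: 0.0384
gripper_force: 0.0
time_s: 9.2
position: [0.6518, 0.0419, 0.1319]
tool_rot: [[-0.004, 1.0, -0.001], [1.0, 0.004, 0.0], [0.0, -0.001, -1.0]]
ft_force: [-0.2, 0.1, -0.6]
grip_width: 0.0385
gripper_force: 0.0
9.25
((255.16722106933594, 198.21693420410156), (52.73514175415039, 56.117183685302734), 82.63165283203125) [0.6522 0.0431 0.045 ]
None 0
```

View pics/w7.png

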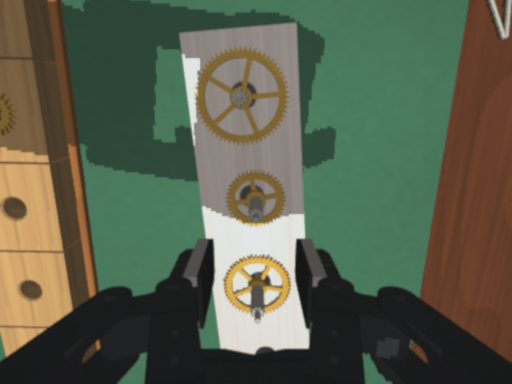

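The third wheel at (255,198) is centred between the fingers, and the escape wheel stands in its block at the left edge. I grip and lift it, then go over H2.

```bash
python3 -m jog '[{"linear":[0.03,0.01,0.5],"roll":0},{"linear":[0,0,0.8],"roll":0},{"linear":[0,0,0.6],"roll":0},{"linear":[0,0,0],"roll":0}]' ; python3 -m jog '[{"linear":[0,0,0],"roll":0},{"linear":[0,0,0],"roll":0},{"linear":[0,0,0],"roll":0},{"linear":[0,0,0],"roll":0},{"linear":[0,0,0],"roll":0},{"linear":[0,0,0],"roll":0}]' -1 40;  python3 -m jog '[{"linear":[0,0,-0.4],"roll":0},{"linear":[0,0,-0.8],"roll":0},{"linear":[0,0,-0.8],"roll":0},{"linear":[0,0,-0.2],"roll":0},{"linear":[0,0,0],"roll":0}]'
```

```text
time_s: 9.58
position: [0.6481, 0.0445, 0.0527]
tool_rot: [[-0.005, 1.0, -0.009], [1.0, 0.005, 0.001], [0.001, -0.009, -1.0]]
ft_force: [-1.0, 0.4, -0.7]
grip_width: 0.0384
gripper_force: 0.0
time_s: 10.08
position: [0.6524, 0.0438, 0.0595]
tool_rot: [[-0.005, 1.0, 0.003], [1.0, 0.005, -0.0], [-0.0, 0.003, -1.0]]
ft_force: [-0.4, 0.3, 6.9]
grip_width: 0.0086
gripper_force: 39.5
time_s: 10.5
position: [0.6527, 0.0436, 0.149]
tool_rot: [[-0.005, 1.0, 0.007], [1.0, 0.005, -0.001], [-0.001, 0.007, -1.0]]
ft_force: [0.0, 0.4, -0.0]
grip_width: 0.0083
gripper_force: 39.2
```

```bash
python3 -m jog '[{"linear":[-0.05,-0.78,0],"roll":0},{"linear":[-0.05,-0.78,0],"roll":0},{"linear":[-0.05,-0.78,0],"roll":0},{"linear":[-0.05,-0.78,0],"roll":0},{"linear":[-0.05,-0.78,0],"roll":0},{"linear":[-0.05,-0.78,0],"roll":0},{"linear":[0,0,0.5],"roll":0},{"linear":[0,0,0.6],"roll":0},{"linear":[0,0,0],"roll":0},{"linear":[0,0,0],"roll":0}]'; python3 s.py w8; python3 - <<'E'
from m import *
im,c=load('w8')
e=wheel(im,c,(.466,.1033,.039),.017);print(e,np.round(onz(c,*e[0],.039),4) if e else 0)
e=hole(im,c,(.4655,.0315,.036));print(e,np.round(onz(c,*e[0],.036),4) if e else 0)
p=env.observe()['position'];print(p)
for dy in(0,.003): print(dy,proj(c,p+[0,dy+.022,-.0145]))
E
```

```text
time_s: 11.33
position: [0.4636, 0.0309, 0.1005]
tool_rot: [[-0.005, 1.0, -0.003], [1.0, 0.005, 0.001], [0.001, -0.003, -1.0]]
ft_force: [0.4, -0.3, 1.4]
grip_width: 0.0079
gripper_force: 39.3
11.3833
((259.0, 97.0), (81.76730346679688, 81.76730346679688), 0.0) [0.4658 0.1031 0.039 ]
((257.080810546875, 207.48219299316406), (22.39066505432129, 23.276594161987305), 98.99626922607422) [0.4652 0.0325 0.036 ]
[0.46444861 0.03077585 0.10135316]
0 (np.float64(256.4438944241192), np.float64(201.39484105296987))
0.003 (np.float64(256.48637206198623), np.float64(195.6491876382691))
```

View pics/w8.png

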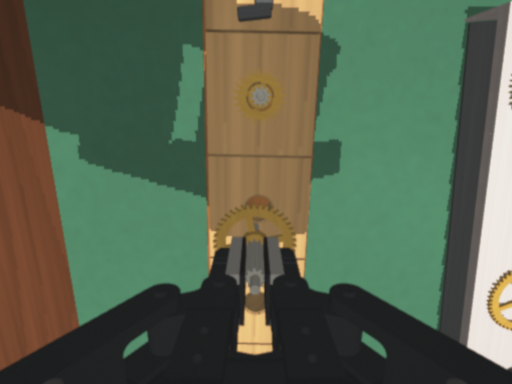

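The escape wheel sits flat and centred at (260,96), and the third wheel's disc top edge is at row 204, just covering H2 at (258,205). I descend.

```bash
python3 -m jog '[{"linear":[0.04,0.03,0.3],"roll":0},{"linear":[0,0,0.5],"roll":0},{"linear":[0,0,0.25],"roll":0},{"linear":[0,0,0.05],"roll":0},{"linear":[0,0,0],"roll":0},{"linear":[0,0,0],"roll":0}]'; python3 -m jog '[{"linear":[0,0,0.04],"roll":0},{"linear":[0,0,0],"roll":0},{"linear":[0,0,0],"roll":0}]';python3 -m jog '[{"linear":[0,0,0.03],"roll":0},{"linear":[0,0,0],"roll":0},{"linear":[0,0,0],"roll":0}]'
```

```text
time_s: 11.88
position: [0.4663, 0.0323, 0.0582]
tool_rot: [[-0.005, 1.0, 0.002], [1.0, 0.005, -0.0], [-0.0, 0.002, -1.0]]
ft_force: [1.3, -0.5, -0.1]
grip_width: 0.0079
gripper_force: 39.3
time_s: 12.13
position: [0.4658, 0.0324, 0.0562]
tool_rot: [[-0.005, 1.0, 0.001], [1.0, 0.005, -0.0], [-0.0, 0.001, -1.0]]
ft_force: [-0.4, -0.3, 0.0]
grip_width: 0.0082
gripper_force: 39.3
time_s: 12.38
position: [0.4656, 0.0324, 0.0546]
tool_rot: [[-0.005, 1.0, 0.0], [1.0, 0.005, -0.0], [-0.0, 0.0, -1.0]]
ft_force: [0.2, -0.6, -0.2]
grip_width: 0.0083
gripper_force: 39.3
```

```bash
python3 -m jog '[{"linear":[0,0,0.03],"roll":0},{"linear":[0,0,0],"roll":0},{"linear":[0,0,0],"roll":0}]';python3 -m jog '[{"linear":[0,0,0.02],"roll":0},{"linear":[0,0,0],"roll":0},{"linear":[0,0,0],"roll":0}]'
```

```text
time_s: 12.63
position: [0.4657, 0.0324, 0.0535]
tool_rot: [[-0.005, 1.0, 0.0], [1.0, 0.005, -0.0], [-0.0, 0.0, -1.0]]
ft_force: [-0.7, -0.4, 4.5]
grip_width: 0.0078
gripper_force: 39.8
time_s: 12.88
position: [0.4657, 0.0324, 0.0534]
tool_rot: [[-0.005, 1.0, 0.001], [1.0, 0.005, -0.0], [-0.0, 0.001, -1.0]]
ft_force: [-4.5, 0.5, 13.8]
grip_width: 0.008
gripper_force: 40.8
```

```bash
python3 -m jog '[{"linear":[0,0,-0.02],"roll":0},{"linear":[0,0,0],"roll":0},{"linear":[0,0,0],"roll":0},{"linear":[0,0,0],"roll":0},{"linear":[0,0,-0.4],"roll":0},{"linear":[0,0,-0.8],"roll":0},{"linear":[0,0,-0.8],"roll":0},{"linear":[0,0,0],"roll":0}]' -0.1; python3 -m jog '[{"linear":[-0.26,0.78,0],"roll":0},{"linear":[-0.26,0.78,0],"roll":0},{"linear":[-0.26,0.78,0],"roll":0},{"linear":[-0.26,0.78,0],"roll":0},{"linear":[-0.26,0.78,0],"roll":0},{"linear":[-0.24,0.78,0],"roll":0},{"linear":[0,0,0],"roll":0},{"linear":[0,0,0],"roll":0}]';python3 s.py w9; python3 - <<'E'
from m import *
im,c=load('w9');e=wheel(im,c,(.6535,-.0292,.045),.027);print(e,np.round(onz(c,*e[0],.045),4) if e else 0)
E
```

```text
time_s: 13.55
position: [0.4679, 0.032, 0.138]
tool_rot: [[-0.005, 1.0, 0.009], [1.0, 0.005, -0.002], [-0.002, 0.009, -1.0]]
ft_force: [1.0, -0.5, 0.6]
grip_width: 0.0384
gripper_force: 0.0
time_s: 14.22
position: [0.6537, -0.0288, 0.1316]
tool_rot: [[-0.004, 1.0, -0.002], [1.0, 0.004, 0.0], [0.0, -0.002, -1.0]]
ft_force: [-0.4, 0.0, 0.6]
grip_width: 0.0385
gripper_force: 0.0
14.2667
((254.94496154785156, 200.3531951904297), (65.87833404541016, 70.06449127197266), 91.00936889648438) [ 0.6539 -0.0291  0.045 ]
```

```bash
python3 -m jog '[{"linear":[0,0,0.5],"roll":0},{"linear":[0,0,0.8],"roll":0},{"linear":[0,0,0.6],"roll":0},{"linear":[0,0,0],"roll":0},{"linear":[0,0,0],"roll":0}]' ; python3 -m jog '[{"linear":[0,0,0],"roll":0},{"linear":[0,0,0],"roll":0},{"linear":[0,0,0],"roll":0},{"linear":[0,0,0],"roll":0},{"linear":[0,0,0],"roll":0},{"linear":[0,0,0],"roll":0}]' -1 40;  python3 -m jog '[{"linear":[0,0,-0.4],"roll":0},{"linear":[0,0,-0.8],"roll":0},{"linear":[0,0,-0.8],"roll":0},{"linear":[0,0,-0.2],"roll":0},{"linear":[0,0,0],"roll":0}]'
```

```text
time_s: 14.68
position: [0.6521, -0.0278, 0.0571]
tool_rot: [[-0.005, 1.0, -0.002], [1.0, 0.005, 0.001], [0.001, -0.002, -1.0]]
ft_force: [1.1, -0.0, 0.5]
grip_width: 0.0383
gripper_force: 0.0
time_s: 15.18
position: [0.6539, -0.0284, 0.0594]
tool_rot: [[-0.005, 1.0, 0.003], [1.0, 0.005, -0.001], [-0.001, 0.003, -1.0]]
ft_force: [-1.6, 0.8, 6.7]
grip_width: 0.0083
gripper_force: 39.1
time_s: 15.6
position: [0.6543, -0.0285, 0.1489]
tool_rot: [[-0.005, 1.0, 0.006], [1.0, 0.005, -0.002], [-0.002, 0.006, -1.0]]
ft_force: [1.4, 0.4, -0.4]
grip_width: 0.008
gripper_force: 39.1
```

```bash
python3 -m jog '[{"linear":[-0.05,-0.78,0],"roll":0},{"linear":[-0.05,-0.78,0],"roll":0},{"linear":[-0.05,-0.78,0],"roll":0},{"linear":[-0.05,-0.78,0],"roll":0},{"linear":[-0.05,-0.78,0],"roll":0},{"linear":[-0.05,-0.82,0],"roll":0},{"linear":[0,0,0.5],"roll":0},{"linear":[0,0,0.6],"roll":0},{"linear":[0,0,0],"roll":0},{"linear":[0,0,0],"roll":0},{"linear":[0,0,0],"roll":0}]'; python3 s.py w10; python3 - <<'E'
from m import *
im,c=load('w10')
e=wheel(im,c,(.4655,.0320,.039),.022);print(e,np.round(onz(c,*e[0],.039),4) if e else 0)
p=env.observe()['position'];print(p)
for dy in(0,.003): print(dy,proj(c,p+[0,dy+.027,-.0145]))
E
```

```text
time_s: 16.52
position: [0.4647, -0.0413, 0.1017]
tool_rot: [[-0.005, 1.0, 0.0], [1.0, 0.005, 0.0], [0.0, 0.0, -1.0]]
ft_force: [0.4, -0.3, -0.1]
grip_width: 0.008
gripper_force: 39.3
16.5667
((256.0, 95.0), (97.71417236328125, 97.71417236328125), 0.0) [0.4652 0.0321 0.039 ]
[ 0.46491595 -0.04129215  0.10196356]
0 (np.float64(255.1894141527212), np.float64(191.269835836673))
0.003 (np.float64(255.22695433767353), np.float64(185.44165241277085))
```

View pics/w10.png

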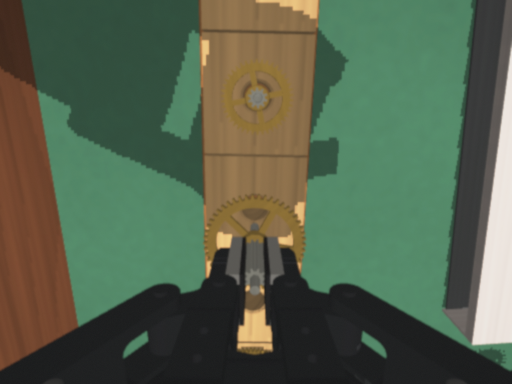

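The third wheel is seated flat at (256,97). The centre wheel is held over H3 with its disc edge at row 194. I descend.

```bash
python3 -m jog '[{"linear":[0.04,0.0,0.3],"roll":0},{"linear":[0,0,0.5],"roll":0},{"linear":[0,0,0.25],"roll":0},{"linear":[0,0,0.1],"roll":0},{"linear":[0,0,0],"roll":0},{"linear":[0,0,0],"roll":0},{"linear":[0,0,0],"roll":0}]'; python3 -m jog '[{"linear":[0,0,0.03],"roll":0},{"linear":[0,0,0],"roll":0},{"linear":[0,0,0],"roll":0}]';python3 -m jog '[{"linear":[0,0,0.03],"roll":0},{"linear":[0,0,0],"roll":0},{"linear":[0,0,0],"roll":0}]'
```

```text
time_s: 17.15
position: [0.465, -0.0398, 0.0562]
tool_rot: [[-0.005, 1.0, 0.002], [1.0, 0.005, -0.001], [-0.001, 0.002, -1.0]]
ft_force: [-0.6, 1.0, -1.8]
grip_width: 0.0082
gripper_force: 39.3
time_s: 17.4
position: [0.4645, -0.0397, 0.0544]
tool_rot: [[-0.005, 1.0, 0.001], [1.0, 0.005, -0.0], [-0.0, 0.001, -1.0]]
ft_force: [0.7, 0.1, 0.0]
grip_width: 0.0081
gripper_force: 39.3
time_s: 17.65
position: [0.4645, -0.0397, 0.0534]
tool_rot: [[-0.005, 1.0, 0.001], [1.0, 0.005, -0.0], [-0.0, 0.001, -1.0]]
ft_force: [-1.7, -0.2, 6.0]
grip_width: 0.0083
gripper_force: 40.0
```

```bash
python3 -m jog '[{"linear":[0,0,0],"roll":0},{"linear":[0,0,0],"roll":0},{"linear":[0,0,0],"roll":0},{"linear":[0,0,0],"roll":0},{"linear":[0,0,-0.4],"roll":0},{"linear":[0,0,-0.8],"roll":0},{"linear":[0,0,-0.8],"roll":0},{"linear":[0,0,0],"roll":0}]' -0.1; python3 -m jog '[{"linear":[0.55,0.64,0],"roll":0},{"linear":[0.55,0.64,0],"roll":0},{"linear":[0.55,0.64,0],"roll":0},{"linear":[0.55,0.64,0],"roll":0},{"linear":[0.55,0.64,0],"roll":0},{"linear":[0.55,0.64,0],"roll":0},{"linear":[0.57,0.64,0],"roll":0},{"linear":[0,0,0],"roll":0},{"linear":[0,0,0],"roll":0}]';python3 s.py w11; python3 - <<'E'
from m import *
im,c=load('w11');e=wheel(im,c,(.6423,.115,.045),.032);print(e,np.round(onz(c,*e[0],.045),4) if e else 0)
E
```

```text
time_s: 18.32
position: [0.4666, -0.0403, 0.1377]
tool_rot: [[-0.005, 1.0, 0.009], [1.0, 0.005, -0.003], [-0.003, 0.009, -1.0]]
ft_force: [0.9, -0.6, 0.1]
grip_width: 0.0382
gripper_force: 0.0
time_s: 19.07
position: [0.6431, 0.1172, 0.1315]
tool_rot: [[-0.007, 1.0, -0.001], [1.0, 0.007, -0.0], [-0.0, -0.001, -1.0]]
ft_force: [-0.8, -0.4, 0.4]
grip_width: 0.038
gripper_force: 0.0
19.1167
((253.78012084960938, 201.99517822265625), (78.36447143554688, 83.48661804199219), 90.2063980102539) [0.6425 0.1156 0.045 ]
```

```bash
python3 -m jog '[{"linear":[-0.03,-0.01,0.5],"roll":0},{"linear":[0,0,0.8],"roll":0},{"linear":[0,0,0.6],"roll":0},{"linear":[0,0,0],"roll":0},{"linear":[0,0,0],"roll":0}]' ; python3 -m jog '[{"linear":[0,0,0],"roll":0},{"linear":[0,0,0],"roll":0},{"linear":[0,0,0],"roll":0},{"linear":[0,0,0],"roll":0},{"linear":[0,0,0],"roll":0},{"linear":[0,0,0],"roll":0}]' -1 40;  python3 -m jog '[{"linear":[0,0,-0.4],"roll":0},{"linear":[0,0,-0.8],"roll":0},{"linear":[0,0,-0.8],"roll":0},{"linear":[0,0,-0.2],"roll":0},{"linear":[0,0,0],"roll":0}]'
```

```text
time_s: 19.53
position: [0.6416, 0.1141, 0.0567]
tool_rot: [[-0.004, 1.0, -0.002], [1.0, 0.004, -0.0], [-0.0, -0.002, -1.0]]
ft_force: [-0.4, 0.9, 0.6]
grip_width: 0.0384
gripper_force: 0.0
time_s: 20.03
position: [0.6433, 0.1147, 0.0591]
tool_rot: [[-0.005, 1.0, 0.004], [1.0, 0.005, -0.0], [-0.0, 0.004, -1.0]]
ft_force: [-0.9, -2.0, 7.5]
grip_width: 0.0082
gripper_force: 39.1
time_s: 20.45
position: [0.6435, 0.115, 0.1485]
tool_rot: [[-0.005, 1.0, 0.007], [1.0, 0.005, 0.0], [-0.0, 0.007, -1.0]]
ft_force: [0.8, -0.1, -0.8]
grip_width: 0.0079
gripper_force: 39.1
```

```bash
python3 -m jog '[{"linear":[-0.71,-0.565,0],"roll":0},{"linear":[-0.71,-0.565,0],"roll":0},{"linear":[-0.71,-0.565,0],"roll":0},{"linear":[-0.71,-0.565,0],"roll":0},{"linear":[-0.71,-0.565,0],"roll":0},{"linear":[-0.71,-0.565,0],"roll":0},{"linear":[-0.71,-0.565,0],"roll":0},{"linear":[-0.71,-0.565,0],"roll":0},{"linear":[0,0,0.5],"roll":0},{"linear":[0,0,0.6],"roll":0},{"linear":[0,0,0],"roll":0},{"linear":[0,0,0],"roll":0}]'; python3 s.py w12; python3 - <<'E'
from m import *
im,c=load('w12')
e=wheel(im,c,(.4647,-.0402,.039),.027);print(e,np.round(onz(c,*e[0],.039),4) if e else 0)
p=env.observe()['position'];print(p)
for dy in(0,.003): print(dy,proj(c,p+[0,dy+.032,-.0145]))
E
```

```text
time_s: 21.45
position: [0.4619, -0.1128, 0.1]
tool_rot: [[-0.005, 1.0, -0.003], [1.0, 0.005, 0.002], [0.002, -0.003, -1.0]]
ft_force: [0.1, 0.0, -0.7]
grip_width: 0.008
gripper_force: 39.3
21.5
((259.9376220703125, 95.99452209472656), (113.55097961425781, 113.87891387939453), 3.325700283050537) [ 0.4646 -0.0399  0.039 ]
[ 0.46269083 -0.11299847  0.10094556]
0 (np.float64(256.4747022062328), np.float64(182.20389690515233))
0.003 (np.float64(256.51806913322145), np.float64(176.25333363206394))
```

View pics/w12.png

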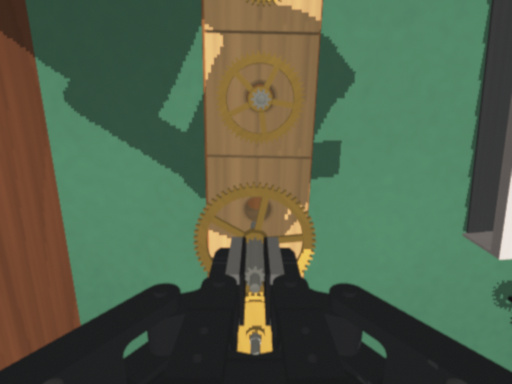

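The centre wheel is seated at (260,98). The intermediate wheel is over H4, whose hole shows at (257,206) through the spokes, and the barrel is untouched. I descend.

```bash
python3 -m jog '[{"linear":[0.02,0.01,0.3],"roll":0},{"linear":[0,0,0.5],"roll":0},{"linear":[0,0,0.25],"roll":0},{"linear":[0,0,0.1],"roll":0},{"linear":[0,0,0],"roll":0},{"linear":[0,0,0],"roll":0},{"linear":[0,0,0],"roll":0}]'; python3 -m jog '[{"linear":[0,0,0.03],"roll":0},{"linear":[0,0,0],"roll":0},{"linear":[0,0,0],"roll":0}]';python3 -m jog '[{"linear":[0,0,0.03],"roll":0},{"linear":[0,0,0],"roll":0},{"linear":[0,0,0],"roll":0}]'
```

```text
time_s: 22.08
position: [0.4638, -0.1126, 0.0559]
tool_rot: [[-0.005, 1.0, 0.002], [1.0, 0.005, -0.001], [-0.001, 0.002, -1.0]]
ft_force: [0.6, -0.0, -0.6]
grip_width: 0.0081
gripper_force: 39.3
time_s: 22.33
position: [0.4633, -0.1125, 0.054]
tool_rot: [[-0.005, 1.0, 0.0], [1.0, 0.005, -0.0], [-0.0, 0.0, -1.0]]
ft_force: [-0.6, -0.2, -1.2]
grip_width: 0.0079
gripper_force: 39.3
time_s: 22.58
position: [0.4633, -0.1125, 0.053]
tool_rot: [[-0.005, 1.0, 0.001], [1.0, 0.005, -0.0], [-0.0, 0.001, -1.0]]
ft_force: [-0.6, 0.9, 5.2]
grip_width: 0.0083
gripper_force: 40.1
```

Contact. I release, lift well clear and move aside to inspect.

```bash
python3 -m jog '[{"linear":[0,0,0],"roll":0},{"linear":[0,0,0],"roll":0},{"linear":[0,0,0],"roll":0},{"linear":[0,0,0],"roll":0},{"linear":[0,0,-0.4],"roll":0},{"linear":[0,0,-0.8],"roll":0},{"linear":[0,0,-0.9],"roll":0},{"linear":[0,0,-0.9],"roll":0},{"linear":[0,0,-0.9],"roll":0},{"linear":[0,0,0],"roll":0}]' -0.1; python3 -m jog '[{"linear":[-0.5,0.7,0],"roll":0},{"linear":[-0.5,0.7,0],"roll":0},{"linear":[-0.5,0.7,0],"roll":0},{"linear":[0,0.7,0],"roll":0},{"linear":[0,0.9,0],"roll":0},{"linear":[0,0.9,0],"roll":0},{"linear":[0,0,0],"roll":0},{"linear":[0,0,0],"roll":0}]'; python3 - <<'E'
from m import *
im,c=snap('top','top1')
p=[cv2.imread(f'pics/{f}.png')[240:295,165:390] for f in('top0','top1')]
s,_=snap('scene','scene1')
cv2.imwrite('pics/fin.png',np.vstack([cv2.resize(np.vstack(p),(600,290),interpolation=3),cv2.resize(cv2.imread('pics/scene1.png')[120:310,70:270],(600,310))]))
E
```

```text
time_s: 23.42
position: [0.4653, -0.1134, 0.2148]
tool_rot: [[-0.005, 1.0, 0.01], [1.0, 0.005, -0.005], [-0.006, 0.01, -1.0]]
ft_force: [-0.5, 0.1, 0.0]
grip_width: 0.039
gripper_force: 0.0
time_s: 24.08
position: [0.6483, -0.1713, 0.2065]
tool_rot: [[-0.006, 1.0, -0.002], [1.0, 0.006, 0.001], [0.001, -0.002, -1.0]]
ft_force: [-0.5, -0.5, -0.3]
grip_width: 0.0382
gripper_force: 0.0
```

View pics/fin.png

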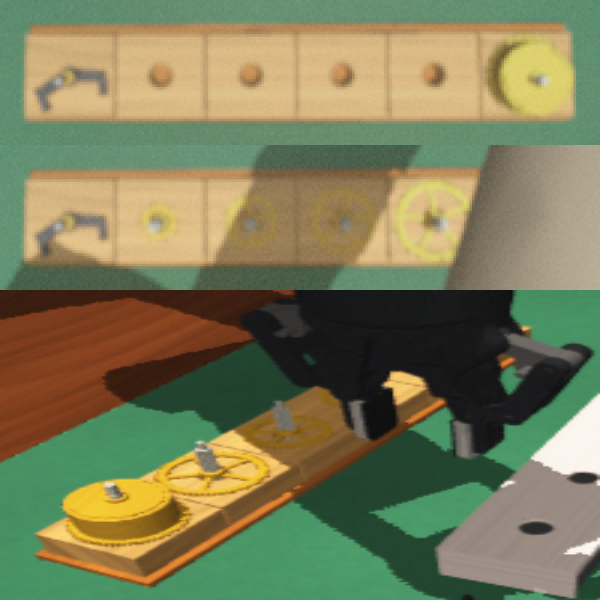

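The before and after views show all four wheels flat and centred in order: barrel, intermediate, centre, third, escape, pallets. Barrel and pallets have not moved, and the gripper is clear.

```bash
python3 -c "from rig import env; print(env.close_job())"
```

```text
the job is handed in; nothing more can be done
None
```

The job is handed in: all four wheels are seated in train order from barrel to pallets, the barrel and pallets show no movement in the pictures, and the gripper is open and clear, at about 24 s of the 83 s allowed; no verdict was returned.

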